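# Set up and hold a pipe cap in the brazing jig

### The arm

A 6-joint arm with a two-finger parallel gripper is mounted at the origin on the work surface. World frame = base frame: x ahead of the robot, y to its left, z up, the work surface at z = 0. Lengths are in mm, angles in rad, forces in N, time in s.
With the tool pointing down it reaches from about 350 to 775 mm from the base axis. Payload 7.3 kg.
Tool frame: the origin (TCP) lies between the finger pads; the fingertips stand 17 mm ahead of it and the grasp point (between the pads) lies 2 mm behind it; z points along the fingers, y is the line along which they close (so a half turn about z gives the same grasp; the last joint's range is limited). The gripper opens to 92 mm and grips with 3 to 60 N. Pads are 19 mm wide; open, the fingers measure 130 mm over their backs; the gripper's body (75 mm by 190 mm) begins 47 mm behind the grasp point.
Start: joints at [-1.36, 0.342, 1.524, -0, 1.275, -0.146], TCP at [183.393, -491.945, 243.741] pointing down, gripper open.
Joint ranges: [-2.53, 2.53], [-0.77, 2.02], [0.04, 2.7], [-1, 4.14], [0.28, 2.66], [-3.11, 3.11]. Speed limits (rad/s): [2.57, 2.57, 3.14, 3.14, 3.14, 3.14].

### API

Orientations are given as a unit quaternion [x, y, z, w].
In Python, from cell import env, snapshot, camera_params, finder gives the robot as it stands.
- The arm moves only by the tool play_rows, never from a script. Its argument "steps" is a list of rows, each a list of 3 entries, a list of its own where there are three numbers: the turn, a rotation vector about the tool's x, y, z in degrees, then the shift along the tool's x, y, z in m, then the opening, from 0 (shut) to 1 (fully open). In form: [[[ax, ay, az], [dx, dy, dz], gripper], ...]. A call has 1 to 12 rows; each row is the pose to reach, as a shift and turn from the pose commanded when the call began, along the tool's axes at that moment; what a row does not reach only later rows make up. A row lasts 1/8 s, in which the tool goes at most 62.5 mm and 10.7 degrees, less where a joint would pass 70% of its speed; a pose out of reach is approached as far as the arm can. A call with a gripper value outside its range is refused whole. The fingers move at their own pace and stop on an object; "grip_force" is the grip in N (left out, the last holds). Time passes only in rows, so rows that repeat a pose let the fingers close. It gives the time, the measured TCP pose, the force, the opening and the grip force at its end, in the units of the state.
- env.read_state(): the state, without advancing time (a new reading comes with each control period).
- snapshot(name): name is "scene" or "top"; returns the picture (384x512x3 uint8, red, green, blue); there is no depth.
- camera_params(name): a dict with "mtx" (3x3 intrinsics, pixels), "position" and "orientation" of the camera in the world. Camera axes: x right, y down, z forward; pixel columns grow to the right and rows downward; lengths in mm; the calibration is good to about 2 mm. A picture is of the moment at which its call begins. camera_params takes no time and is no camera call.
- env.finish_job(): hands the job in; it is judged then, once.
Trained networks look in the newest picture that a camera, given by its name, has taken for a name from the list of things; names that differ only in an ending like _2 or _b are one class to them, and where a whole thing is asked for, a point or a joint stands for the part that bears it (a point fixed in the world has none). Each returns a list of dicts, best first, with "score" (0 to 1); they miss things now and then, are a little off and sometimes report something else, mostly with a low value. They report only what shows in the picture. A call takes as long as a camera call. They do not tell look-alikes from the thing itself.
- finder.cut_out(camera, target): "region" (384x512 bool, what is visible of it) and "rect" ([left, top, right, bottom] in pixels, round what is visible of it).
The state is a dict: "clock": time; "joint_positions": joint angles; "qd": joint speeds; "joint_torque": joint torques, N m; "position": TCP position; "orientation": TCP orientation; "ft_force": force on the tool from outside, world axes, zero at the start; "torque": the same for the moment, N m; "opening": finger opening in mm; "grasp_force": force on a finger pad.
Only numpy, scipy, OpenCV 4.12 (cv2) and the standard library are available. Lean on these libraries where they do the work, as an engineer would, in place of code of your own. Each camera call takes 0.05 s, during which the arm holds its last target. There are 200 camera calls.

### The job

Set this job up for tacking in the brazing jig: first turn the steel tube standing in the nest, so that its side outlet points straight at the open end of the branch pipe strapped in the V-rest. Then take the round end cap by its boss, slide it over the tube until its blind centre hole drops onto the sprung centring pin, press it down against the spring until it sits flush on the tube's rim, and finish while still pressing it firmly down there with the gripper. Leave the other things on the bench where they are.

Things in the scene. Friction and masses are not known exactly. Their poses are not given: they have to be found in the camera images.
- jig: Brazing jig bolted down: grey plate 12 thick, x -60 to 120, y -55 to 55 mm. Origin on the bench under the nest's centre; z up, x points from there along the branch pipe. Nest: collar, inside diameter 54, top 22 mm above the bench; the tube stands in it, on the plate's top. V-rest and strap at x 70 to 100, y +-26, up to 64 mm high. A fixed 26 mm stem for the pin stands inside the tube.
- pipe_end (a point): Centre of the open end, nearest the tube, of the branch pipe (16 mm diameter) that lies level in the V-rest: 53 mm from the nest axis along the jig's x, 44 mm above the bench. The pipe runs on away from the tube to 133 mm from the nest axis.
- tube: Loose upright steel tube, 50 mm outside, 3 mm wall, 90 mm tall, 0.34 kg, in the nest with 2 mm play each side; its open rim is 102 mm above the bench. Can be gripped across its diameter near the top and turned in place. Origin: on its axis at its foot; z up; x points out through the side outlet.
- outlet (a point): Centre of the free end of the tube's side outlet, a level pipe stub of 16 mm diameter, 45 mm from the tube's axis along the tube's x, 32 mm above the tube's lower end (44 mm above the bench). As the tube is turned it passes the branch pipe's end with a gap of 8 mm.
- cap: Loose steel end cap, 0.2 to 0.36 kg: disc 60 mm across, 8 thick, with a round boss of 24 mm diameter in its middle up to 46 mm above the underside. Origin: centre of the underside; z up. In the underside a blind centre hole: 19 wide for 2.5 mm, then 15 wide, 14 mm deep in all. Starts flat on the bench, boss up; may swap places with washer and tin. Flush on the rim its origin is at z = 102 mm.
- pin_tip (a point): Top of the sprung centring pin on the nest's axis inside the tube: 124 mm above the bench when up, 22 mm above the tube's rim. Nose 12 mm in diameter and 12 long, its upper 6 mm tapering to 4 mm, above a flat shoulder of 20 mm diameter that lies 10 mm above the rim when up; a cap that has dropped on rests on this shoulder, 10 mm clear of the rim.
- pin (a joint): Travel of the sprung centring pin, in m: 0 = up, positive = pushed down; 0.010 = the cap lies flush on the tube's rim. The spring needs about 6 N to start and 12 N at 0.010 (the cap's weight alone does not move it), and pushes back up when let go.
- washer: Bystander: loose plain steel ring, 60 mm diameter with an open 26 mm hole, 8 mm thick, no boss. Origin: centre of the underside.
- flux: Bystander: loose white tin with a metal lid, 71 mm diameter, 60 mm tall. Origin: centre of the underside.
- wrench: Bystander: loose spanner lying on the bench beyond the jig.
- brush: Bystander: loose wire brush, 195 x 30 x 38 mm, lying bristles down at the right of the bench.
- offcut: Bystander: loose piece of square steel tube, 140 x 30 x 30 mm, lying on the bench. Origin: centre of the underside.
Things that resemble listed ones, but are neither listed nor needed, are in the scene too. What is shaped like the cap but brown or green is not meant.

How it is judged (in metres and radians):
On the way, in this order (a step that is already met when the one before it is completed fails the run):
1. the tube stands in its nest with the outlet pointing at the branch pipe's end (angle between the x axis of tube and the x axis of jig, either way round below 0.13 rad and x of outlet in the frame of jig above 0.03 m and z of tube in the frame of jig below 0.016 m and angle between tube's own z axis and vertical below 0.05 rad), for 0.3 s.
2. the cap has dropped onto the centring pin (z of pin_tip in the frame of cap above 0.008 m and horizontal distance between pin_tip and cap below 0.004 m and angle between cap's own z axis and vertical below 0.12 rad), for 0.1 s.
At the end, for the whole second after the job is handed in: Held for the last second: tube upright in its nest, outlet within 0.13 rad of the branch pipe; cap level (0.05 rad), within 4 mm of the pin's axis, flush on the rim (within 1.7 mm), pin down 8.2 mm or more; fingers on the cap (over 4 N), cap pressed on the rim (over 1 N) (angle between the x axis of tube and the x axis of jig, either way round below 0.13 rad and x of outlet in the frame of jig above 0.03 m and z of tube in the frame of jig below 0.015 m and angle between each of tube, cap's own z axis and vertical below 0.05 rad and horizontal distance between pin_tip and cap below 0.004 m and z of cap in the frame of jig between 0.098 and 0.1037 m and value of joint pin above 0.0082 m and contact force between cap and tube above 1 N and contact force between the fingers and cap above 4 N); the arm keeps its last pose, push and grip.
It fails at once if the washer, flux tin, wrench, brush or offcut was moved by more than 25 mm (distance of any of washer, flux, wrench, brush, offcut from where it was at the start of the episode above 0.025 m).
It also fails if it takes over 58 s, if anything falls off the work surface, if the arm or the gripper's body presses on something with over 40 N, if the wrist force passes 120 N, or if a joint passes its speed limit or range.

## Working session

There is one attempt and no reset: what is moved stays moved. The work goes in short steps, Python scripts to look and compute and a tool call to move; the robot and the scene stay as the last step left them, time stands still between calls to the robot, and variables do not carry over. Pictures are saved under pics/ and viewed, at most 10 in all, crops included, and the job is handed in when it is done.

Besides the shell and the picture viewer there is one more tool, called after "Call:" by a JSON object that holds its "api" and its "payload". play_rows: Moves the arm, as the interface text tells. Its arguments: {"type":"object","properties":{"steps":{"type":"array","items":{"type":"array"}},"grip_force":{"type":"number"}},"required":["steps"]}

```bash
ls; mkdir -p pics
cat > h.py <<'E'
import numpy as np, cv2
from scipy.spatial.transform import Rotation as R
from cell import env, snapshot, camera_params, finder
def proj(cam,P):
    c=camera_params(cam); Rm=R.from_quat(c["orientation"]).as_matrix()
    q=(np.atleast_2d(P)-np.array(c["position"]))@Rm
    q=q@np.array(c["mtx"]).T
    return q[:,:2]/q[:,2:]
def ray(cam,uv):
    c=camera_params(cam); Rm=R.from_quat(c["orientation"]).as_matrix()
    d=np.linalg.inv(np.array(c["mtx"]))@np.array([uv[0],uv[1],1.0])
    return np.array(c["position"],float),Rm@d/np.linalg.norm(d)
def at_z(cam,uv,z):
    o,d=ray(cam,uv); return o+d*(z-o[2])/d[2]
def tri(a,b):
    (o1,d1),(o2,d2)=ray("scene",a),ray("top",b)
    A=np.stack([d1,-d2],1); t=np.linalg.lstsq(A,o2-o1,rcond=None)[0]
    p,q=o1+t[0]*d1,o2+t[1]*d2
    return (p+q)/2,np.linalg.norm(p-q)
E
python3 - <<'E'
from h import *
for n in("scene","top"):
    im=snapshot(n); cv2.imwrite(f"pics/{n}0.png",cv2.resize(im[:,:,::-1],(800,600)))
    c=camera_params(n); print(n,np.round(c["mtx"],1).tolist(),c["position"],c["orientation"])
    for t in("cap","tube","outlet","jig","pin_tip","washer","flux","offcut"):
        for r in finder.cut_out(n,t)[:4]:
            m=r["region"]; ys,xs=np.nonzero(m); print(t,round(r["score"],2),np.round(r["rect"]),xs.mean().round(1),ys.mean().round(1),len(xs))
print(env.read_state())
E
```

```text
pics
scene [[409.6, 0.0, 260.8], [0.0, 409.6, 193.5], [0.0, 0.0, 1.0]] [1067.18887901 -626.48883506  861.46204001] [ 0.86669229  0.33634042 -0.13929767 -0.34105095]
cap 0.96 [184. 240. 210. 264.] 197.1 252.7 421
cap 0.81 [117. 263. 140. 287.] 125.8 275.5 468
cap 0.74 [217. 213. 235. 237.] 224.5 225.4 372
cap 0.3 [325. 205. 382. 250.] 353.2 229.0 504
tube 0.7 [295. 136. 319. 166.] 309.0 153.3 484
outlet 0.79 [295. 138. 321. 167.] 309.2 153.5 439
jig 0.59 [285. 132. 342. 187.] 314.9 159.9 1162
washer 0.79 [264. 213. 285. 231.] 274.9 223.4 296
flux 0.78 [215. 171. 243. 203.] 229.4 185.0 639
flux 0.18 [184. 243. 212. 267.] 196.9 252.7 433
offcut 0.61 [245. 245. 293. 295.] 267.1 268.2 969
top [[467.7, 0.0, 265.7], [0.0, 467.7, 196.5], [0.0, 0.0, 1.0]] [ 423.65677973  -82.27933127 1253.60812243] [ 0.70850455 -0.70245553  0.05375285 -0.04108718]
cap 0.94 [284. 210. 309. 232.] 297.3 222.4 401
cap 0.61 [386. 239. 409. 262.] 397.3 247.8 367
cap 0.58 [325. 208. 349. 230.] 337.2 219.1 370
tube 0.85 [158. 201. 184. 228.] 170.1 212.6 380
outlet 0.81 [154. 202. 186. 226.] 169.6 215.1 273
jig 0.86 [
[... 241 characters left out ...]
': 0.9, 'joint_positions': array([-1.35999661e+00,  3.41951011e-01,  1.52408432e+00,  7.77126270e-06,
        1.27539451e+00, -1.45973353e-01]), 'qd': array([ 0.00183219, -0.00113708,  0.00068   ,  0.00010105, -0.00038241,
       -0.00090331]), 'joint_torque': array([-6.36346408e-05, -4.31125903e+01, -2.44478703e+01,  7.16449600e-02,
        4.81951993e-02, -3.24369796e-05]), 'position': array([ 183.39893264, -491.95174213,  243.77143862]), 'orientation': array([9.84131468e-01, 1.77440829e-01, 6.35374637e-06, 8.12463255e-05]), 'ft_force': array([ 0.45834087,  0.77121686, -0.20618276]), 'torque': array([ 0.04381697, -0.0016476 , -0.06263774]), 'grasp_force': 0.0, 'opening': 91.78558180670866}
```

Run:
```python
from h import *
s=snapshot("scene")[:,:,::-1]; t=snapshot("top")[:,:,::-1]
up=lambda im,b,w,h: cv2.resize(im[b[1]:b[3],b[0]:b[2]],(w,h),interpolation=cv2.INTER_CUBIC)
a=np.hstack([up(s,(270,115,370,190),400,300),up(t,(110,175,210,250),400,300)])
b=np.hstack([up(s,(110,205,250,310),400,300),up(t,(280,165,420,270),400,300)])
cv2.imwrite("pics/crop1.png",np.vstack([a,b]))
```

```text
(no output)
```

View pics/scene0.png

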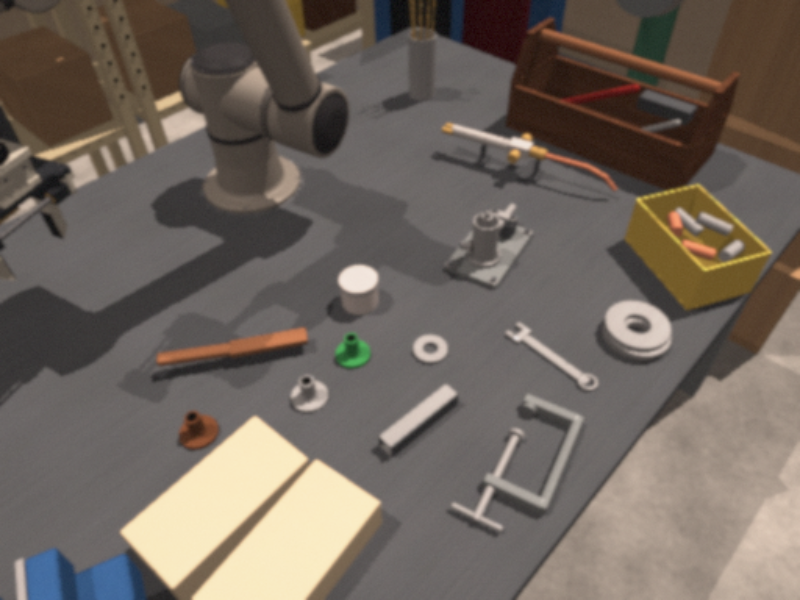

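View pics/top0.png

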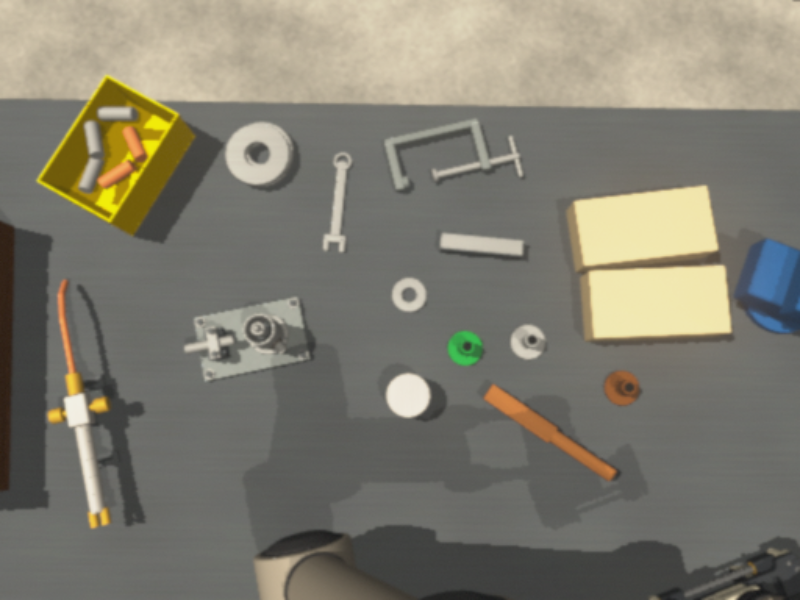

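View pics/crop1.png

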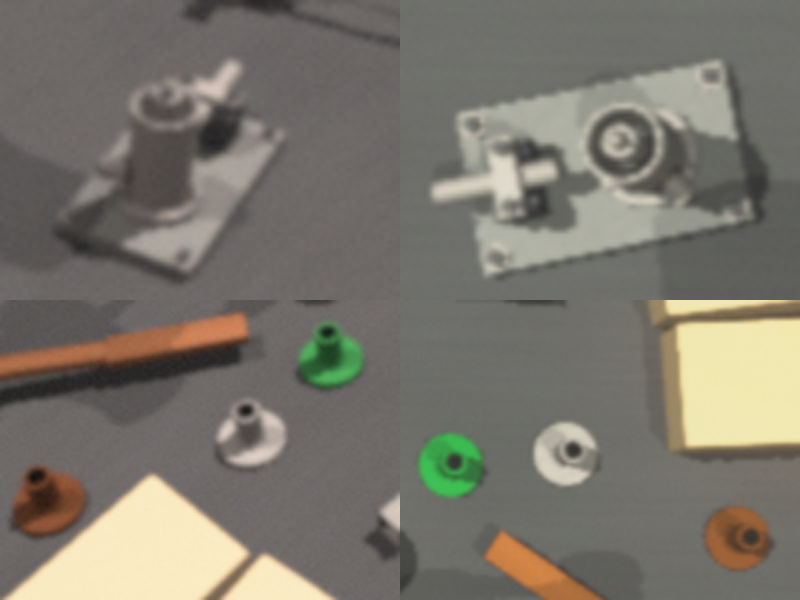

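Cap candidates (top px): steel cap (337,219), green (297,222), brown (397,248), and the washer with no boss (261,188). In scene these are (197,252), (224,225), (126,275) and (275,223). The crop shows the plain steel one at top (337,219) / scene (197,252) has the boss, so I choose it. The tube's outlet sits at about top (179,221) / scene (298,156), pointing away from the branch pipe.

Run:
```python
from h import *
f=lambda p,n=1:np.round(p,n).tolist()
C=[(124.5,203.75),(191.25,190.5),(199.25,228.75),(131.75,244.25)]
W=[at_z("top",c,12) for c in C]
for w in W: print("corner",f(w))
m=(np.array(W[0])+W[3])/2-(np.array(W[1])+W[2])/2
print("len",np.linalg.norm(m),"yaw",np.degrees(np.arctan2(m[1],m[0])))
e=W[0]-W[1]; print(np.degrees(np.arctan2(e[1],e[0]))); e=W[3]-W[2]; print(np.degrees(np.arctan2(e[1],e[0])))
print("plate centre",f(np.mean(W,0)))
print("pin tri",tri((312.5,138),(165.5,210)), "top@124",f(at_z("top",(165.5,210),124)),"scene@124",f(at_z("scene",(312.5,138),124)))
print("rim@102",f(at_z("top",(165.6,210.9),102)))
print("pipe ends", f(at_z("top",(118.3,222.5),52)),f(at_z("top",(148.5,217.5),52)))
print("outlet",tri((298,156),(179,221)),f(at_z("top",(179,221),44)),f(at_z("scene",(298,156),44)))
# cap boss top: dark hole
print("boss top",tri((110+246/400*140,205+(411-300)/300*105),(280+173/400*140,165+150/300*105)))
# disc: mask of bright in top
s=snapshot("top"); g=s.astype(int).sum(2); y,x=np.nonzero(g[205:233,322:352]>330); print(len(x),x.mean()+322,y.mean()+205,(x.min()+x.max())/2+322,(y.min()+y.max())/2+205)
print("disc@8",f(at_z("top",((x.min()+x.max())/2+322,(y.min()+y.max())/2+205),8)))
for n,b in(("top",(325,205,352,233)),("scene",(180,234,215,268))):
    pass
# tool axes in world
st=env.read_state(); print(st["clock"],R.from_quat(st["orientation"]).as_matrix().round(3).tolist())
```

```text
corner [568.2, 271.5, 12.0]
corner [605.6, 95.5, 12.0]
corner [503.5, 71.5, 12.0]
corner [461.3, 247.4, 12.0]
len 180.3907747022975 yaw 102.75000573901669
101.99460767746342
103.50094009096934
plate centre [534.7, 171.5, 12.0]
pin tri (array([543.53802811, 143.97670971, 111.64394596]), np.float64(3.655312670550737)) top@124 [540.9, 140.2, 124.0] scene@124 [553.2, 132.9, 124.0]
rim@102 [541.0, 144.2, 102.0]
pipe ends [515.1, 273.6, 52.0] [528.7, 197.2, 52.0]
outlet (array([519.64299021, 118.62880097,  46.26838929]), np.float64(3.3380706072527633)) [521.0, 120.2, 44.0] [517.2, 119.3, 44.0]
boss top (array([ 534.10377117, -298.95827052,   41.18000559]), np.float64(0.04072369485476639))
471 337.9511677282378 218.76220806794055 338.5 218.5
disc@8 [534.4, -299.4, 8.0]
1.05 [[0.937, 0.349, 0.0], [0.349, -0.937, -0.0], [-0.0, 0.0, -1.0]]
```

Call:
{"api": "play_rows", "payload": {"steps": [[[0,0,-89.6],[0.5563,-0.4693,0],1],[[0,0,-89.6],[0.5563,-0.4693,0],1],[[0,0,-89.6],[0.5563,-0.4693,0],1],[[0,0,-89.6],[0.5563,-0.4693,0],1],[[0,0,-89.6],[0.5563,-0.4693,0],1],[[0,0,-89.6],[0.5563,-0.4693,0],1],[[0,0,-89.6],[0.5563,-0.4693,0],1],[[0,0,-89.6],[0.5563,-0.4693,0],1],[[0,0,-89.6],[0.5563,-0.4693,0],1],[[0,0,-89.6],[0.5563,-0.4693,0],1],[[0,0,-89.6],[0.5563,-0.4693,0],1],[[0,0,-89.6],[0.5563,-0.4693,0],1]]}}

```text
clock: 2.55
position: [541.6, 144.8, 243.5]
orientation: [0.572, 0.82, 0.0, 0.0]
ft_force: [0.8, -0.8, -0.3]
opening: 91.7
grasp_force: 0.0
```

Call:
{"api": "play_rows", "payload": {"steps": [[[0,0,0],[0,0,0.06],1],[[0,0,0],[0,0,0.1],1],[[0,0,0],[0,0,0.13],1],[[0,0,0],[0,0,0.155],1],[[0,0,0],[0,0,0.155],1],[[0,0,0],[0,0,0.155],0.6],[[0,0,0],[0,0,0.155],0.45],[[0,0,0],[0,0,0.155],0.45],[[0,0,0],[0,0,0.155],0.45],[[0,0,0],[0,0,0.155],0.45],[[0,0,0],[0,0,0.155],0.45]], "grip_force": 20}}

```text
clock: 3.92
position: [541.5, 142.2, 89.2]
orientation: [0.573, 0.819, 0.001, 0.001]
ft_force: [1.7, 1.2, 2.8]
opening: 49.9
grasp_force: 19.9
```

Call:
{"api": "play_rows", "payload": {"steps": [[[0,0,10],[0,0,0],0.45],[[0,0,20],[0,0,0],0.45],[[0,0,30],[0,0,0],0.45],[[0,0,40],[0,0,0],0.45],[[0,0,50],[0,0,0],0.45],[[0,0,60],[0,0,0],0.45],[[0,0,70],[0,0,0],0.45],[[0,0,80],[0,0,0],0.45],[[0,0,90],[0,0,0],0.45],[[0,0,100],[0,0,0],0.45],[[0,0,110],[0,0,0],0.45],[[0,0,110],[0,0,0],0.45]]}}

```text
clock: 5.42
position: [541.3, 143.2, 89.1]
orientation: [1.0, -0.001, 0.001, -0.001]
ft_force: [1.0, 4.6, 1.8]
opening: 49.5
grasp_force: 19.9
```

Call:
{"api": "play_rows", "payload": {"steps": [[[0,0,8],[0,0,0],0.45],[[0,0,14],[0,0,0],0.45],[[0,0,14],[0,0,0],0.45],[[0,0,14],[0,0,0],0.45]]}}

```text
clock: 5.92
position: [541.3, 142.8, 89.1]
orientation: [0.993, -0.121, 0.001, -0.001]
ft_force: [1.5, 4.2, 2.3]
opening: 49.8
grasp_force: 19.9
```

Run:
```python
from h import *
s=snapshot("scene")[:,:,::-1]; t=snapshot("top")[:,:,::-1]
up=lambda im,b,w,h: cv2.resize(im[b[1]:b[3],b[0]:b[2]],(w,h),interpolation=cv2.INTER_CUBIC)
cv2.imwrite("pics/turn1.png",np.hstack([up(s,(280,115,350,190),400,428),up(t,(110,180,205,250),400,295+133)]))
st=env.read_state();print(st["joint_positions"],R.from_quat(st["orientation"]).as_matrix().round(3).tolist(),st["torque"])
```

```text
[1.20515248e-01 5.69074533e-01 1.62436266e+00 1.41176129e-03
 9.46350104e-01 1.93204577e+00] [[0.971, -0.239, 0.002], [-0.239, -0.971, 0.001], [0.001, -0.002, -1.0]] [ 1.22960734 -0.51042685 -0.09823049]
```

View pics/turn1.png

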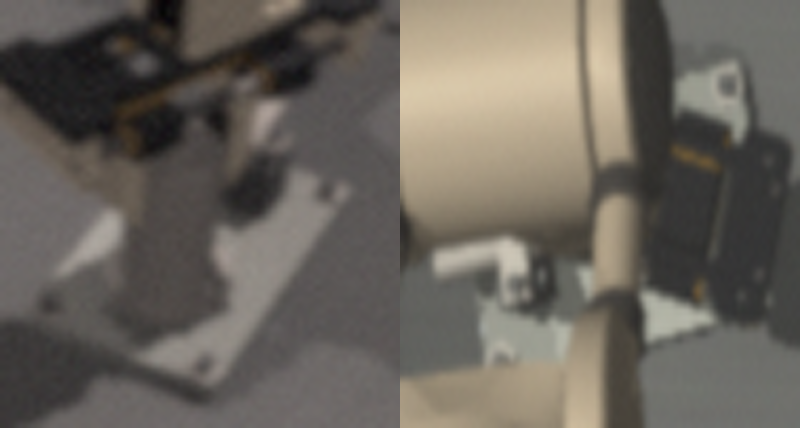

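Call:
{"api": "play_rows", "payload": {"steps": [[[0,0,0],[0,0,0],1],[[0,0,0],[0,0,0],1],[[0,0,0],[0,0,0],1],[[0,0,0],[0,0,-0.05],1],[[0,0,0],[0,0,-0.1],1],[[0,0,0],[0,0,-0.15],1],[[0,0,0],[0.06,0.24,-0.15],1],[[0,0,0],[0.06,0.24,-0.15],1],[[0,0,0],[0.06,0.24,-0.15],1],[[0,0,0],[0.06,0.24,-0.15],1],[[0,0,0],[0.06,0.24,-0.15],1]]}}

```text
clock: 7.4
position: [540.5, -109.4, 238.3]
orientation: [0.992, -0.124, -0.0, 0.001]
ft_force: [0.6, 0.7, 0.3]
opening: 92.0
grasp_force: 0.0
```

Run:
```python
from h import *
s=snapshot("scene")[:,:,::-1]; t=snapshot("top")[:,:,::-1]
cv2.imwrite("pics/s_t2.png",s);cv2.imwrite("pics/t_t2.png",t)
up=lambda im,b,w,h: cv2.resize(im[b[1]:b[3],b[0]:b[2]],(w,h),interpolation=cv2.INTER_CUBIC)
cv2.imwrite("pics/turn2.png",np.hstack([up(s,(285,120,345,180),400,400),up(t,(140,185,200,245),400,400)]))
```

```text
(no output)
```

View pics/turn2.png

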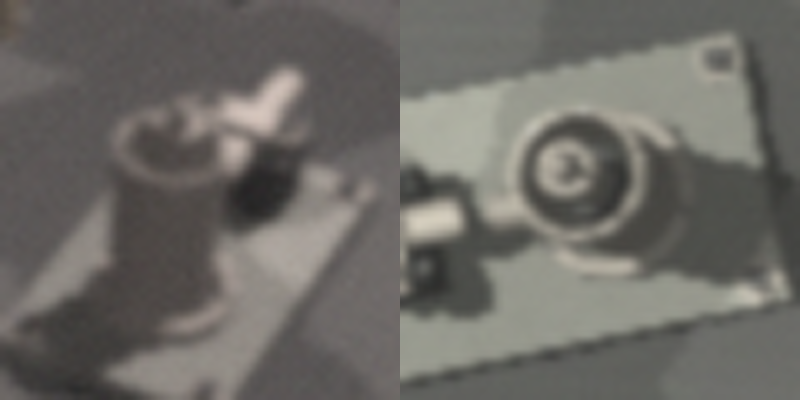

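Run:
```python
from h import *
t=cv2.imread("pics/t_t2.png").astype(int).sum(2)
print("cols 142..166 rows 210..224")
for y in range(210,225): print(y,t[y,144:164].tolist())
for yaw in (92,97,102,107,112):
    a=np.radians(yaw); d=np.array([np.cos(a),np.sin(a),0])
    print(yaw,proj("top",[np.array([541,142.5,44])+d*r for r in (36,45,53,65)]).round(1).tolist(),proj("top",[[541,142.5,124],[541,142.5,102]]).round(1).tolist())
```

```text
cols 142..166 rows 210..224
210 [426, 468, 471, 467, 472, 496, 506, 496, 470, 456, 447, 467, 502, 446, 323, 266, 360, 466, 480, 455]
211 [307, 339, 327, 322, 351, 427, 454, 459, 450, 449, 445, 468, 506, 439, 310, 256, 355, 467, 472, 416]
212 [211, 232, 234, 235, 259, 312, 350, 405, 437, 440, 438, 454, 494, 434, 310, 234, 305, 436, 485, 450]
213 [176, 213, 229, 237, 247, 257, 296, 389, 435, 444, 439, 434, 469, 437, 321, 234, 241, 332, 413, 460]
214 [230, 282, 300, 307, 286, 250, 282, 381, 443, 463, 467, 464, 496, 496, 386, 258, 213, 234, 278, 325]
215 [379, 431, 454, 449, 378, 274, 268, 367, 446, 486, 506, 513, 522, 525, 443, 320, 234, 208, 213, 220]
216 [521, 544, 553, 544, 465, 318, 241, 304, 415, 490, 521, 522, 521, 517, 488, 411, 304, 227, 205, 209]
217 [590, 599, 601, 593, 527, 365, 242, 263, 368, 446, 473, 472, 461, 446, 439, 441, 385, 298, 238, 214]
218 [596, 589, 581, 567, 519, 373, 241, 226, 279, 344, 380, 385, 370, 354, 349, 392, 421, 389, 341, 292]
219 [544, 526, 503, 480, 436, 331, 239, 217, 231, 261, 292, 292, 275, 262, 262, 288, 355, 406, 430, 405]
220 [442, 417, 390, 35
[... 310 characters left out ...]
5, 204, 224, 227, 233, 243, 274, 293, 296, 296, 318, 376, 410, 433, 441, 434, 441, 480]
224 [227, 166, 164, 204, 224, 226, 231, 261, 336, 392, 408, 407, 412, 431, 439, 441, 444, 442, 439, 455]
92 [[156.6, 213.6], [153.1, 213.7], [150.0, 213.7], [145.4, 213.9]] [[164.6, 210.0], [166.3, 210.9]]
97 [[156.7, 214.8], [153.2, 215.2], [150.1, 215.5], [145.5, 216.0]] [[164.6, 210.0], [166.3, 210.9]]
102 [[156.8, 216.0], [153.4, 216.7], [150.3, 217.3], [145.7, 218.2]] [[164.6, 210.0], [166.3, 210.9]]
107 [[157.1, 217.1], [153.7, 218.1], [150.7, 219.0], [146.2, 220.3]] [[164.6, 210.0], [166.3, 210.9]]
112 [[157.5, 218.3], [154.2, 219.6], [151.2, 220.7], [146.8, 222.4]] [[164.6, 210.0], [166.3, 210.9]]
```

The outlet stub now lies in line with the branch pipe: stub at top px (154,216), pipe at (145,217.7). That matches the projection for yaw of about 101–102°. I'll take the cap next.

Call:
{"api": "play_rows", "payload": {"steps": [[[0,0,0],[0.04,0.185,0],0.6],[[0,0,0],[0.04,0.185,0],0.6],[[0,0,0],[0.04,0.185,0.05],0.6],[[0,0,0],[0.04,0.185,0.1],0.6],[[0,0,0],[0.04,0.185,0.12],0.6],[[0,0,0],[0.04,0.185,0.12],0.6],[[0,0,0],[0.04,0.185,0.12],0.6]]}}

```text
clock: 8.38
position: [536.5, -293.6, 120.2]
orientation: [0.993, -0.121, 0.001, 0.001]
ft_force: [0.3, -0.1, 0.2]
opening: 55.1
grasp_force: 0.0
```

Run:
```python
from h import *
st=env.read_state(); Rm=R.from_quat(st["orientation"]).as_matrix()
print(st["position"],Rm.round(3).tolist()); print(Rm.T@(np.array([534.2,-299.2,30])-st["position"]))
```

```text
[ 536.50422744 -293.62845492  120.17830118] [[0.971, -0.239, 0.002], [-0.239, -0.971, -0.001], [0.002, 0.001, -1.0]]
[-1.09310954  5.89001138 90.18087635]
```

Call:
{"api": "play_rows", "payload": {"steps": [[[0,0,0],[-0.001,0.006,0],0.6],[[0,0,0],[-0.001,0.006,0.04],0.6],[[0,0,0],[-0.001,0.006,0.07],0.6],[[0,0,0],[-0.001,0.006,0.09],0.6],[[0,0,0],[-0.001,0.006,0.09],0.6],[[0,0,0],[-0.001,0.006,0.09],0.3],[[0,0,0],[-0.001,0.006,0.09],0.1],[[0,0,0],[-0.001,0.006,0.09],0.1],[[0,0,0],[-0.001,0.006,0.09],0.1],[[0,0,0],[-0.001,0.006,0.09],0.1]], "grip_force": 40}}

```text
clock: 9.62
position: [533.2, -300.0, 29.4]
orientation: [0.993, -0.121, 0.0, 0.0]
ft_force: [-0.4, 2.5, 4.9]
opening: 23.3
grasp_force: 40.0
```

Call:
{"api": "play_rows", "payload": {"steps": [[[0,0,0],[0,0,-0.05],0.1],[[0,0,0],[0,0,-0.11],0.1],[[0,0,0],[0,0,-0.18],0.1],[[0,0,0],[-0.098,-0.4315,-0.18],0.1],[[0,0,0],[-0.098,-0.4315,-0.18],0.1],[[0,0,0],[-0.098,-0.4315,-0.18],0.1],[[0,0,0],[-0.098,-0.4315,-0.18],0.1],[[0,0,0],[-0.098,-0.4315,-0.18],0.1],[[0,0,0],[-0.098,-0.4315,-0.18],0.1],[[0,0,0],[-0.098,-0.4315,-0.18],0.1],[[0,0,0],[-0.098,-0.4315,-0.18],0.1],[[0,0,0],[-0.098,-0.4315,-0.18],0.1]]}}

```text
clock: 11.12
position: [541.4, 142.3, 208.0]
orientation: [0.993, -0.121, -0.001, 0.001]
ft_force: [0.2, -0.3, -3.3]
opening: 23.3
grasp_force: 40.0
```

Call:
{"api": "play_rows", "payload": {"steps": [[[0,0,0],[0,0,0],0.1],[[0,0,0],[0,0,0],0.1]]}}

```text
clock: 11.38
position: [542.0, 140.9, 208.6]
orientation: [0.992, -0.123, -0.0, 0.0]
ft_force: [-1.1, 0.2, -2.7]
opening: 23.3
grasp_force: 40.0
```

Run:
```python
from h import *
s=snapshot("scene")[:,:,::-1]; t=snapshot("top")[:,:,::-1]
up=lambda im,b,w,h: cv2.resize(im[b[1]:b[3],b[0]:b[2]],(w,h),interpolation=cv2.INTER_CUBIC)
cv2.imwrite("pics/above.png",up(s,(275,80,355,190),580,600)[:, :])
st=env.read_state(); Rm=R.from_quat(st["orientation"]).as_matrix()
print(st["clock"],st["position"],st["ft_force"],Rm.round(3).tolist()); print(Rm.T@(np.array([541,142.5,170])-st["position"]))
p=np.array(st["position"]); print(proj("scene",[[p[0],p[1],p[2]-29],[541,142.5,102],[541,142.5,124]]))
```

```text
11.475 [542.01450151 141.27583223 208.69107666] [ 0.48482254 -1.37629267 -2.61728296] [[0.97, -0.243, -0.0], [-0.243, -0.97, -0.0], [0.0, 0.0, -1.0]]
[-1.28283757 -0.94778665 38.69086767]
[[312.77172562 118.95501935]
 [310.5924981  140.60112281]
 [311.18284617 134.5891815 ]]
```

View pics/above.png

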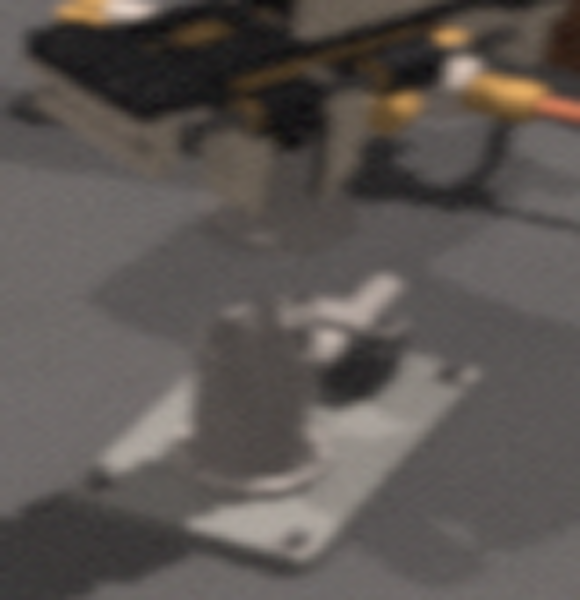

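Call:
{"api": "play_rows", "payload": {"steps": [[[0,0,0],[-0.001,-0.001,0.03],0.1],[[0,0,0],[-0.001,-0.001,0.045],0.1],[[0,0,0],[-0.001,-0.001,0.052],0.1],[[0,0,0],[-0.001,-0.001,0.056],0.1],[[0,0,0],[-0.001,-0.001,0.06],0.1],[[0,0,0],[-0.001,-0.001,0.06],0.1],[[0,0,0],[-0.001,-0.001,0.06],0.1]]}}

```text
clock: 12.35
position: [541.3, 143.6, 149.1]
orientation: [0.993, -0.121, 0.0, -0.0]
ft_force: [0.2, 0.2, -3.1]
opening: 23.3
grasp_force: 40.0
```

Call:
{"api": "play_rows", "payload": {"steps": [[[0,0,0],[0,0,0.002],0.1],[[0,0,0],[0,0,0.004],0.1],[[0,0,0],[0,0,0.006],0.1],[[0,0,0],[0,0,0.006],0.1],[[0,0,0],[0,0,0.006],0.1]]}}

```text
clock: 12.98
position: [541.1, 143.5, 142.7]
orientation: [0.993, -0.122, 0.0, 0.0]
ft_force: [0.5, 0.8, -2.6]
opening: 22.9
grasp_force: 40.0
```

Call:
{"api": "play_rows", "payload": {"steps": [[[0,0,0],[0,0,0.002],0.1],[[0,0,0],[0,0,0.004],0.1],[[0,0,0],[0,0,0.006],0.1],[[0,0,0],[0,0,0.008],0.1],[[0,0,0],[0,0,0.008],0.1],[[0,0,0],[0,0,0.008],0.1]]}}

```text
clock: 13.72
position: [541.4, 143.6, 135.4]
orientation: [0.993, -0.121, 0.001, -0.0]
ft_force: [-1.3, -0.5, 6.5]
opening: 23.5
grasp_force: 40.0
```

Call:
{"api": "play_rows", "payload": {"steps": [[[0,0,0],[0,0,0.002],0.1],[[0,0,0],[0,0,0.004],0.1],[[0,0,0],[0,0,0.005],0.1],[[0,0,0],[0,0,0.005],0.1],[[0,0,0],[0,0,0.005],0.1]], "grip_force": 55}}

```text
clock: 14.35
position: [541.5, 143.6, 131.4]
orientation: [0.993, -0.121, 0.001, -0.0]
ft_force: [-4.3, -1.2, 11.7]
opening: 22.9
grasp_force: 55.0
```

Call:
{"api": "play_rows", "payload": {"steps": [[[0,0,0],[0,0,0.001],0.1],[[0,0,0],[0,0,0.002],0.1],[[0,0,0],[0,0,0.002],0.1],[[0,0,0],[0,0,0.002],0.1]]}}

```text
clock: 14.85
position: [541.8, 143.6, 131.3]
orientation: [0.993, -0.121, 0.002, -0.0]
ft_force: [-8.9, -2.1, 25.3]
opening: 23.1
grasp_force: 55.0
```

Run:
```python
from h import *
s=snapshot("scene")[:,:,::-1]
cv2.imwrite("pics/end.png",cv2.resize(s[115:185,275:355],(800,600)[:2],interpolation=cv2.INTER_CUBIC))
st=env.read_state(); print(st["clock"],st["position"],st["ft_force"],st["torque"],st["grasp_force"])
print(proj("scene",[[541,142.5,102],[541,142.5,110],[541-.208*45,142.5+44,44],[541-.208*53,142.5+51.8,44]]))
```

```text
14.9 [541.76513248 143.5736259  131.26021204] [-8.3637665  -1.68414099 25.49362459] [-0.32723185  1.50609381  0.0237141 ] 55.00711084197974
[[310.5924981  140.60112281]
 [310.80531105 138.43389462]
 [315.60522763 147.2071158 ]
 [316.72704056 145.73845708]]
```

View pics/end.png

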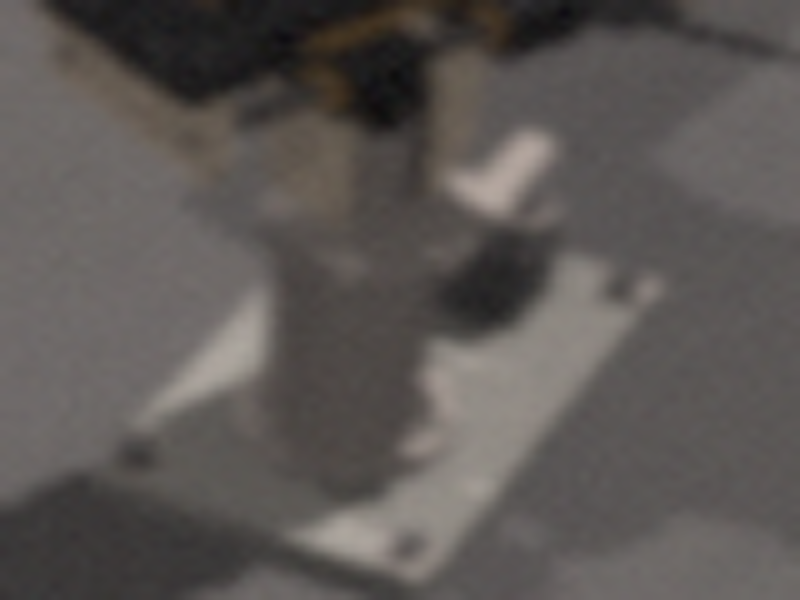

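The picture shows the cap flat on the tube's rim (edge near crop (350,240)), with the tube upright and the outlet hidden behind it, towards the pipe. The height agrees too: TCP 131.3 − 29.4 ≈ 101.9 mm. I'll check it holds steady, then hand in.

Call:
{"api": "play_rows", "payload": {"steps": [[[0,0,0],[0,0,0],0.1],[[0,0,0],[0,0,0],0.1],[[0,0,0],[0,0,0],0.1],[[0,0,0],[0,0,0],0.1]]}}

```text
clock: 15.4
position: [541.7, 143.6, 131.2]
orientation: [0.993, -0.121, 0.002, -0.0]
ft_force: [-9.2, -1.6, 25.9]
opening: 23.0
grasp_force: 55.0
```

```bash
python3 -c "
from cell import env
s=env.read_state(); print(s['position'],s['ft_force']); print(env.finish_job())"
```

```text
[541.73207341 143.58562841 131.22867426] [-9.15705293 -1.60460501 25.93988453]
the job is handed in; nothing more can be done
None
```

I turned the tube so its outlet faces the branch pipe, set the cap on the pin, and handed the job in at 15.4 s with the gripper still pressing the cap onto the rim (about 26 N at the wrist, cap underside at about 102 mm); no verdict came back.

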